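Close the reception position for the night

TASK

Close this reception position: swivel the little desk sign on the raised guest ledge half a turn so that its closed face (the ring with a bar in it) looks squarely at the guests, on the far side of the ledge. Slide both banded packs of used keycards along the ledge and over its near edge, so that they drop into the black returns bin below; the paper bands are weak, so push the packs and do not pick them up. Switch the card encoder off by pressing down the raised near end of its red rocker until it is fully over, and leave the bell, the glass bowl, the stapler and the stand of keycards where they are.

Things in the scene. Friction and masses are not known exactly. Their poses are not given: they have to be found in the camera images.
- sign_base: fixed round steel foot of the desk sign, 90 mm across and 12 mm high, screwed to the ledge; it stands on the ledge left or right of the packs. Origin: centre of its underside, on the ledge top, on the vertical swivel axis. Its axes are parallel to the world's (x away from the robot towards the guests, y left, z up).
- sign_mid (a point): centre of the sign panel, on the vertical swivel axis, 79.5 mm above the ledge. The panel is an upright black plate, 120 mm wide (its y), 6 mm thick (its x), 87 mm high, with a bright rim, from 36 to 123 mm above the ledge on a thin 10 mm post; nothing above or beside it. Its +x face carries the open mark (outline of a desk bell), its -x face the closed mark (ring with a level bar inside), in metal relief.
- sign (a joint): turn of the sign panel about its vertical axis, rad, positive anticlockwise seen from above. Near 0 at the start (up to 0.3 off): the bell face looks to the guests (+x). At +3.14 or -3.14 the closed face looks squarely to the guests. It turns either way past half a turn with no stop or detent, needs about 0.06 N m (1.5 N at 40 mm from the axis) and stays where it is left.
- pack_a: one of two like packs of grey keycards with a white paper band round the middle, lying flat and loose on the ledge: 54 mm (its x) by 86 mm (its y) by 10 mm high, 50 to 100 g. Origin: centre of its underside. It starts on the right (-y) half.
- pack_b: the other pack, same size and axes, starting on the left (+y) half.
- bin: loose open black plastic box, the returns bin, standing on the work counter (z = 0) with its mouth below the ledge's near edge and its back wall a little under the ledge: 150 mm (its x, away from the robot) by 250 mm (its y, along the ledge) by 85 mm high, walls and floor 4 mm, 0.7 kg. Origin: centre of its underside. It may stand up to 65 mm left or right of the middle, so a pack is not always straight behind it.
- edge (a point): middle of the top of the ledge's near edge (x = 0.54, y = 0, z = 0.15). The raised guest ledge is a fixed flat steel slab 30 mm thick, its top 150 mm above the work counter, reaching from this straight edge (along y) 300 mm towards the guests and 1 m to each side.
- encoder: fixed white card encoder on the work counter, left or right of the bin, 150 mm (its x) by 110 mm (its y) by 42 mm high; its card slot, on the -x face, is towards the robot. Origin: centre of its underside. The rocker sits on its flat top, pivot 40 mm along +x from the centre.
- rocker_end (a point): where to press: on the top of the rocker's raised end, the end nearer the card slot (encoder -x), 12 mm from the pivot. The red rocker is 32 mm long (encoder x) and 22 mm wide. While switched on this half slopes up to 9 mm above the encoder's top at its tip; pressed fully over (off) it lies level, 3 mm above the encoder's top, and the far half stands up.
- rocker (a joint): rocker position, rad: 0 switched on (start, up to 0.04), 0.4 switched off (near end fully down). It takes about 2.5 N at the end and stays where it is left.
- bell: bystander: chrome tap bell, 80 mm across, 57 mm high, on the ledge behind the packs, towards the guests. Origin: centre of its underside.
- bowl: bystander: glass bowl with a river stone in it, 108 mm across, 50 mm high, on the ledge on the side away from the sign. Origin: centre of its underside.
- stapler: bystander: black stapler, 150 by 38 by 55 mm, on the work counter on the side away from the encoder. Origin: centre of its underside.
- card_stand: bystander: clear slotted stand with four grey keycards upright in it, 64 by 98 by 64 mm, on the work counter far to the left. Origin: centre of its underside.
There are look-alikes about, which are no part of the job. What is shaped like the pack_b but brown or green is not meant. What is shaped like the pack_a but brown is not meant.

How it is judged:
At the end, for the whole second after the job is handed in: The sign has been turned half a turn, either way, its closed face square to the guests within 15 degrees, and is still; both packs lie at rest inside the bin, which stands upright on the counter; the rocker is fully over to off (above 0.33 of 0.4 rad) ((value of joint sign between 2.88 and 3.4 rad or value of joint sign between -3.4 and -2.88 rad) and velocity of joint sign between -0.1 and 0.1 rad/s and x of pack_a in the frame of bin between -0.075 and 0.075 m and y of pack_a in the frame of bin between -0.125 and 0.125 m and z of each of pack_a, pack_b in the frame of bin below 0.075 m and linear speed of each of pack_a, pack_b below 0.03 m/s and x of pack_b in the frame of bin between -0.075 and 0.075 m and y of pack_b in the frame of bin between -0.125 and 0.125 m and value of joint rocker above 0.33 rad and angle between bin's own z axis and vertical below 0.1 rad and height (world z) of bin below 0.01 m); the robot touches nothing.
It fails at once if a pack is picked up (its underside more than 30 mm above the ledge) (height (world z) of any of pack_a, pack_b above 0.18 m).
It fails at once if the bell, bowl, stapler or card stand is moved more than 30 mm (distance of any of bell, bowl, stapler, card_stand from where it was at the start of the episode above 0.03 m).
It also fails if it takes over 72 s, if anything falls off the work surface, if the arm or the gripper's body presses on something with over 40 N, if the wrist force passes 120 N, or if a joint passes its speed limit or range.

ROBOT

A 6-joint arm with a two-finger parallel gripper is mounted at the origin on the work surface. World frame = base frame: x ahead of the robot, y to its left, z up, the work surface at z = 0. Lengths are in m, angles in rad, forces in N, time in s.
With the tool pointing down it reaches from about 0.35 to 0.975 m from the base axis. Payload 4.9 kg.
Tool frame: the origin (TCP) lies on the centre line of the jaws, within the pads' length; the fingertips stand 14 mm ahead of it and the grasp point (between the pads) lies 5 mm behind it; z points along the fingers, y is the line along which they close (so a half turn about z gives the same grasp; the last joint's range is limited). The gripper opens to 85 mm and grips with 20 to 120 N. Pads are 22 mm wide; open, the fingers measure 114 mm over their backs; the gripper's body (76 mm by 85 mm) begins 54 mm behind the grasp point. The pads swing forward as they close: fully open they stand 13 mm farther back than shut.
Start: joints at [-1.458, 0.053, 1.613, -0, 1.476, -0.119], TCP at [0.144, -0.608, 0.245] pointing down, gripper open.
Joint ranges: [-3.01, 3.01], [-1.01, 2.22], [0.06, 2.58], [-1.02, 4.17], [0.09, 2.62], [-3.14, 3.14]. Speed limits (rad/s): [2.57, 2.57, 3.14, 3.14, 3.14, 3.14].

INTERFACE

Orientations are given as a unit quaternion [w, x, y, z].
In Python, from plant import * gives the robot as it stands.
- The arm moves only by the tool send_rows, never from a script. Its argument "steps" is a list of rows, each an object with "translation": the shift along the tool's x, y, z in cm, a list of three; "delta_rot": the turn, a rotation vector about the tool's x, y, z in rad, a list of three; "jaw": the finger opening in cm, from 0 to 8.54. In form: [{"translation": [dx, dy, dz], "delta_rot": [rx, ry, rz], "jaw": jaw}, ...]. A call has exactly 8 rows; each row is the pose to reach, as a shift and turn from the pose commanded when the call began, along the tool's axes at that moment; what a row does not reach only later rows make up. A row lasts 1/10 s, in which the tool goes at most 50 mm and 8.59 degrees, less where a joint would pass 70% of its speed; a pose out of reach is approached as far as the arm can. A call with a gripper value outside its range is refused whole. The fingers move at their own pace and stop on an object; the grip force is fixed at half the most. Time passes only in rows, so rows that repeat a pose let the fingers close, or fill a call up. It gives the time, the measured TCP pose, the force, the opening and the grip force at its end, in the units of the state.
- state(): the state, without advancing time (a new reading comes with each control period).
- grab_frame(name): name is "scene" or "top" or "wrist"; returns a dict with "pixels" (384x512x3 uint8, blue, green, red), "range_z" (384x512 float32, m along the optical axis (not along the pixel's ray), 0 where there is no reading), "fx", "fy", "cx", "cy" (pixels), "dist" ([k1, k2, p1, p2, k3] as OpenCV has them; the pictures are not rectified), "rvec" (rotation vector, rad) and "tvec" (3), from world to camera coordinates, as OpenCV has them. Camera axes: x right, y down, z forward; pixel columns grow to the right and rows downward; lengths in m; the calibration is good to about 2 mm. A picture is of the moment at which its call begins.
- job_done(): hands the job in; it is judged then, once.
The state is a dict: "time": time; "joint_pos": joint angles; "joint_vel": joint speeds; "joint_efforts": joint torques, N m; "tool_pos": TCP position; "tool_rot": TCP orientation; "contact_force": force on the tool from outside, world axes, zero at the start; "ft_torque": the same for the moment, N m; "gripper_width": opening from 0.0 (shut) to 1.0 (fully open); "grasp_force": force on a finger pad.
Only numpy, scipy, OpenCV 4.12 (cv2) and the standard library are available. Lean on these libraries where they do the work, as an engineer would, in place of code of your own. Each camera call takes 0.05 s, during which the arm holds its last target. There are 200 camera calls.

## Working session

There is one attempt and no reset: what is moved stays moved. The work goes in short steps, Python scripts to look and compute and a tool call to move; the robot and the scene stay as the last step left them, time stands still between calls to the robot, and variables do not carry over. Pictures are saved under pics/ and viewed, at most 10 in all, crops included, and the job is handed in when it is done.

Besides the shell and the picture viewer there is one more tool, called after "Emit:" by a JSON object that holds its "fn" and its "kwargs", one argument or row to a line. send_rows: Moves the arm, as the interface text tells. Its arguments: {"type":"object","properties":{"steps":{"type":"array","items":{"type":"object","properties":{"translation":{"type":"array","items":{"type":"number"}},"delta_rot":{"type":"array","items":{"type":"number"}},"jaw":{"type":"number"}}}}},"required":["steps"]}

```bash
mkdir -p pics
cat > h.py <<'E'
from plant import *
import numpy as np, cv2
def grab(n):
    f=grab_frame(n); return f
def world(f,uv,z=None):
    """pixels -> world; on plane z, or by depth if z None"""
    uv=np.float64(uv).reshape(-1,2)
    K=np.array([[f['fx'],0,f['cx']],[0,f['fy'],f['cy']],[0,0,1]])
    n=cv2.undistortPoints(uv[:,None],K,np.float64(f['dist']))[:,0]
    R=cv2.Rodrigues(np.float64(f['rvec']))[0]; t=np.float64(f['tvec']).ravel()
    d=np.c_[n,np.ones(len(n))]@R; o=-R.T@t
    if z is None:
        s=np.array([f['range_z'][int(round(v)),int(round(u))] for u,v in uv])
    else: s=(z-o[2])/d[:,2]
    return o+d*s[:,None]
E
python3 - <<'E'
from h import *
import pickle
a={n:grab(n) for n in('scene','top')}
pickle.dump(a,open('f0.pkl','wb'))
for n in a: cv2.imwrite(f'pics/{n}0.png',a[n]['pixels']); 
for n in a:
    R=cv2.Rodrigues(np.float64(a[n]['rvec']))[0]; print(n,-R.T@np.float64(a[n]['tvec']).ravel(),R[2])
print(state())
E
```

```text
scene [ 1.51478321 -0.24772307  0.95601667] [-0.76213592  0.24660508 -0.59861071]
top [0.32075288 0.10022585 1.08692239] [ 0.17259058 -0.01698673 -0.98484717]
{'time': 0.1, 'joint_pos': array([-1.45804110e+00,  5.32721047e-02,  1.61416249e+00,  5.12040766e-06,
        1.47600596e+00, -1.18971461e-01]), 'joint_vel': array([ 0.00100835, -0.00101612, -0.0029216 ,  0.00029476, -0.00176376,
       -0.00126203]), 'joint_efforts': array([ 2.92647110e-04, -3.94904995e+01, -3.71365178e+01, -1.53100414e-04,
        3.91585272e-03,  3.83813685e-06]), 'tool_pos': array([ 0.14349422, -0.6077481 ,  0.24419409]), 'tool_rot': array([-9.23936727e-04,  9.93294952e-01,  1.15603996e-01,  5.42020914e-06]), 'contact_force': array([ 0.24959285, -0.31696705,  0.24464683]), 'ft_torque': array([-0.04610311, -0.04513713,  0.00021963]), 'grasp_force': 0.0, 'gripper_width': 0.9988247929228085}
```

View pics/scene0.png

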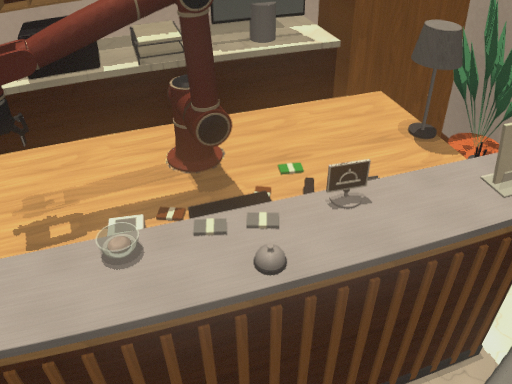

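View pics/top0.png

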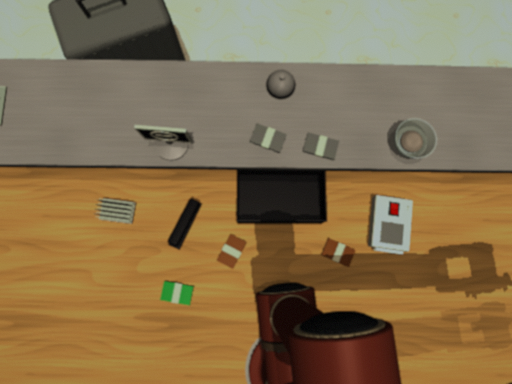

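The top view shows the grey packs on the ledge at (268,138) for pack_b and (320,146) for pack_a. The brown packs at (232,250) and (338,251) and the green one at (177,292) lie on the counter and are look-alikes. The sign is at (165,135), the bowl at (413,139), the bell at (281,84), the bin at (281,196) and the red rocker at (394,209). The scene view confirms that the bell mark faces the guests (348,178).

Run:
```python
from h import *
import pickle
a=pickle.load(open('f0.pkl','rb')); f=a['top']; im=f['pixels']
# enlarged crop
c=cv2.resize(im[60:270,120:440],None,fx=2.5,fy=2.5,interpolation=cv2.INTER_CUBIC); cv2.imwrite('pics/crop0.png',c)
H,W=im.shape[:2]
uu,vv=np.meshgrid(np.arange(W),np.arange(H)); K=np.array([[f['fx'],0,f['cx']],[0,f['fy'],f['cy']],[0,0,1]])
uv=np.c_[uu.ravel(),vv.ravel()].astype(float)
n=cv2.undistortPoints(uv[:,None],K,np.float64(f['dist']))[:,0]
R=cv2.Rodrigues(np.float64(f['rvec']))[0]; t=np.float64(f['tvec']).ravel()
s=f['range_z'].ravel()
P=((np.c_[n,np.ones(len(n))]*s[:,None]-t)@R).reshape(H,W,3)
X,Y,Z=P[...,0],P[...,1],P[...,2]
ok=f['range_z']>0
def comp(m,lab,amin=15):
    k,l,st,ce=cv2.connectedComponentsWithStats(m.astype(np.uint8))
    for i in range(1,k):
        if st[i,4]<amin: continue
        q=P[l==i]; r=cv2.minAreaRect((q[:,:2]*1000).astype(np.float32))
        print(lab,ce[i].round(),st[i,4],'c',(np.array(r[0])/1000).round(3),'size',np.round(r[1]),'ang',round(r[2],1),'z',np.percentile(q[:,2],[5,50,95]).round(3))
L=(X>.53)&(X<.86)&ok
print('ledge z',np.median(Z[L&(abs(Y)<.4)]))
comp(L&(Z>.1555)&(Z<.4),'ledge obj')
comp((X<.53)&(X>.3)&ok&(Z>.02)&(Z<.09)&(abs(Y)<.6),'counter')
comp(L&(Z>.2)&(Z<.4),'sign')
red=(im[...,2]>120)&(im[...,1]<60)&(im[...,0]<60)&(X>.3)&(X<.53); comp(red,'red',8)
```

```text
ledge z 0.1499029290772627
ledge obj [280.  83.] 663 c [0.766 0.03 ] size [76. 71.] ang 89.7 z [0.159 0.185 0.197]
ledge obj [  2. 100.] 46 c [0.708 0.773] size [64. 11.] ang 6.0 z [0.156 0.157 0.158]
ledge obj [415. 138.] 1370 c [ 0.611 -0.314] size [105. 108.] ang 44.8 z [0.16  0.182 0.2  ]
ledge obj [267. 137.] 646 c [0.619 0.063] size [85. 56.] ang 70.0 z [0.157 0.16  0.163]
ledge obj [167. 140.] 1208 c [0.6   0.315] size [88. 92.] ang 40.1 z [0.157 0.204 0.273]
ledge obj [320. 145.] 654 c [ 0.598 -0.076] size [86. 56.] ang 74.7 z [0.157 0.16  0.163]
counter [291. 209.] 595 c [0.468 0.022] size [125. 249.] ang 0.5 z [0.032 0.073 0.087]
counter [391. 224.] 2180 c [ 0.403 -0.3  ] size [112. 159.] ang 82.4 z [0.033 0.042 0.046]
counter [114. 206.] 315 c [0.447 0.497] size [99. 35.] ang 82.9 z [0.023 0.036 0.065]
counter [183. 222.] 594 c [0.405 0.295] size [ 33. 141.] ang 65.8 z [0.037 0.046 0.053]
counter [113. 215.] 86 c [0.421 0.499] size [98.  9.] ang 83.2 z [0.025 0.036 0.064]
counter [112. 219.] 44 c [0.411 0.502] size [99.  3.] ang 83.2 z [0.026 0.035 0.038]
sign [281.  75.] 31 c [0.769 0.03 ] size [13. 14.] ang 88.4 z [0.204 0.206 0.21 ]
sign [163. 132.] 636 c [0.6   0.316] size [121.  11.] ang 86.0 z [0.204 0.251 0.274]
red [394. 208.] 71 c [ 0.394 -0.107] size [ 31. 439.] ang 15.3 z [0.043 0.046 0.052]
```

```bash
sleep 0
```

```text
(no output)
```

View pics/crop0.png

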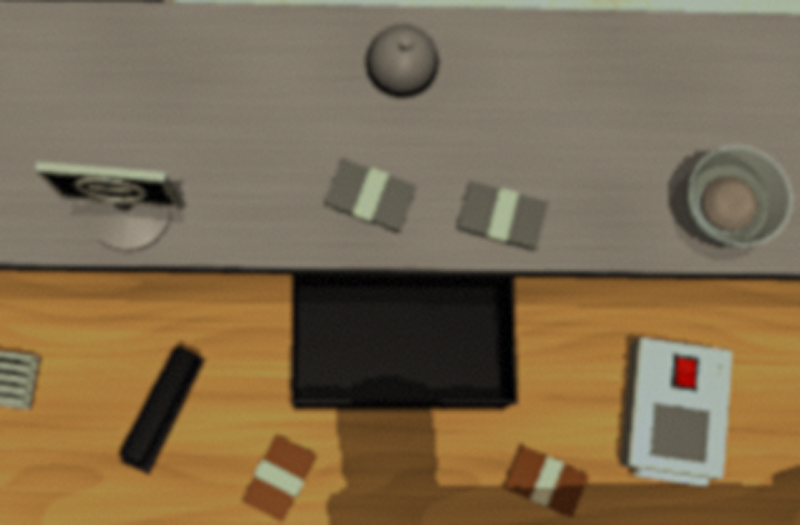

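The enlarged crop confirms the two grey packs with white bands on the ledge, at crop (370,195) and (502,215). The brown ones lie on the counter. Next I'll work out the rocker point and a pose-to-row helper.

```bash
cat >> h.py <<'E'
from scipy.spatial.transform import Rotation as Rt
def rel(p,psi,s=None):
    """cm along tool axes and rotvec to reach world p with tool down, tool x at yaw psi (deg)"""
    s=s or state(); q=s['tool_rot']; R0=Rt.from_quat([q[1],q[2],q[3],q[0]])
    T=Rt.from_euler('z',psi,degrees=True)*Rt.from_euler('x',180,degrees=True)
    return (R0.inv().apply(np.array(p)-s['tool_pos'])*100).round(2), (R0.inv()*T).as_rotvec().round(3)
def st():
    s=state(); q=s['tool_rot']; X=Rt.from_quat([q[1],q[2],q[3],q[0]]).apply([1,0,0])
    print('t',round(s['time'],2),'p',s['tool_pos'].round(4),'psi',np.degrees(np.arctan2(X[1],X[0])).round(1),'F',s['contact_force'].round(1),'j',s['joint_pos'].round(2),'w',round(s['gripper_width'],2),'g',round(s['grasp_force'],1))
    return s
E
python3 - <<'E'
from h import *
import pickle
a=pickle.load(open('f0.pkl','rb'))['top']; im=a['pixels'].astype(int)
m=(im[...,2]>120)&(im[...,1]<60)&(im[...,0]<60); m[:,:370]=0; m[:,:]&=True; m[240:]=0
v,u=np.nonzero(m); P=world(a,np.c_[u,v]); r=cv2.minAreaRect((P[:,:2]*1000).astype(np.float32)); print(len(u),r, u.mean(),v.mean())
yaw=np.radians(-7.6); ex=np.array([np.cos(yaw),np.sin(yaw)])
c=np.array(r[0])/1000
d=(P[:,:2]-c)@ex; o=np.argsort(d); print(np.c_[d[o],P[o,2]][::6].round(4).tolist())
# encoder box: rel to top face edges
t=c-ex*.018; print('pivot',c,'press',t)
print(rel([*t,.12],-7.6))
E
```

```text
71 ((393.75836181640625, -107.44947814941406), (31.24863052368164, 439.1570129394531), 15.298355102539062) 394.0 208.28169014084506
[[-0.0998, 1.0869], [0.0672, 0.048], [0.0699, 0.0494], [0.0724, 0.0487], [0.0751, 0.0497], [0.0778, 0.0487], [0.0805, 0.0471], [0.0829, 0.045], [0.0852, 0.0485], [0.0878, 0.0434], [0.0909, 0.0424], [0.0929, 0.0472]]
pivot [ 0.39375836 -0.10744948] press [ 0.37591648 -0.10506886]
(array([ 34.16, -43.56,  12.51]), array([-0.002,  0.   ,  0.364]))
```

Run:
```python
from h import *
import pickle
a=pickle.load(open('f0.pkl','rb'))['top']; im=a['pixels'].astype(int)
m=(im[...,2]>120)&(im[...,1]<60)&(im[...,0]<60)&(a['range_z']>0); m[:,:370]=0; m[240:]=0
v,u=np.nonzero(m); P=world(a,np.c_[u,v]); r=cv2.minAreaRect((P[:,:2]*1000).astype(np.float32)); print(len(u),r)
yaw=np.radians(-7.6); ex=np.array([np.cos(yaw),np.sin(yaw)])
c=np.array(r[0])/1000; t=c-ex*.017; print('pivot',c,'press',t)
print(rel([*t,.12],-7.6))
```

```text
70 ((448.0035095214844, -306.9205627441406), (19.034534454345703, 30.813074111938477), 81.36466217041016)
pivot [ 0.44800351 -0.30692056] press [ 0.43115285 -0.3046722 ]
(array([ 34.95, -22.87,  12.47]), array([-0.002,  0.   ,  0.364]))
```

Emit:
{"fn": "send_rows", "kwargs": {
  "steps": [
    {"translation":[35,-22.9,12.4],"delta_rot":[0,0,0.364],"jaw":0},
    {"translation":[35,-22.9,12.4],"delta_rot":[0,0,0.364],"jaw":0},
    {"translation":[35,-22.9,12.4],"delta_rot":[0,0,0.364],"jaw":0},
    {"translation":[35,-22.9,12.4],"delta_rot":[0,0,0.364],"jaw":0},
    {"translation":[35,-22.9,12.4],"delta_rot":[0,0,0.364],"jaw":0},
    {"translation":[35,-22.9,12.4],"delta_rot":[0,0,0.364],"jaw":0},
    {"translation":[35,-22.9,12.4],"delta_rot":[0,0,0.364],"jaw":0},
    {"translation":[35,-22.9,12.4],"delta_rot":[0,0,0.364],"jaw":0}
  ]
}}

```text
time: 0.9
tool_pos: [0.4085, -0.3283, 0.1308]
tool_rot: [-0.0, 0.998, -0.066, -0.0]
contact_force: [0.5, -0.7, 0.3]
gripper_width: 0.003
grasp_force: 0.0
```

Run:
```python
from h import *
s=st(); print(rel([.431,-.3047,.075],-7.6,s))
```

```text
t 0.9 p [ 0.4085 -0.3283  0.1308] psi -7.6 F [ 0.5 -0.7  0.3] j [-0.82 -0.09  1.95  0.    1.28  0.88] w 0.0 g 0.0
(array([ 1.92, -2.64,  5.58]), array([-0.,  0.,  0.]))
```

Emit:
{"fn": "send_rows", "kwargs": {
  "steps": [
    {"translation":[1.9,-2.6,2],"delta_rot":[0,0,0],"jaw":0},
    {"translation":[1.9,-2.6,4],"delta_rot":[0,0,0],"jaw":0},
    {"translation":[1.9,-2.6,5],"delta_rot":[0,0,0],"jaw":0},
    {"translation":[1.9,-2.6,5],"delta_rot":[0,0,0],"jaw":0},
    {"translation":[1.9,-2.6,5],"delta_rot":[0,0,0],"jaw":0},
    {"translation":[1.9,-2.6,5],"delta_rot":[0,0,0],"jaw":0},
    {"translation":[1.9,-2.6,5],"delta_rot":[0,0,0],"jaw":0},
    {"translation":[1.9,-2.6,5],"delta_rot":[0,0,0],"jaw":0}
  ]
}}

```text
time: 1.7
tool_pos: [0.4301, -0.3076, 0.0825]
tool_rot: [0.0, 0.998, -0.066, 0.001]
contact_force: [0.0, -0.1, 0.1]
gripper_width: 0.001
grasp_force: 0.0
```

Run:
```python
from h import *
s=st(); print(rel([.431,-.3047,.058],-7.6,s))
f=grab('wrist'); cv2.imwrite('pics/w1.png',f['pixels'])
im=f['pixels'].astype(int); m=(im[...,2]>100)&(im[...,1]<60)&(im[...,0]<60)
print(m.sum()); v,u=np.nonzero(m); print(u.min(),u.max(),v.min(),v.max())
P=world(f,np.c_[u,v]); P=P[(P[:,2]<.06)&(P[:,2]>.03)]; print(len(P),P.min(0),P.max(0))
```

```text
t 1.7 p [ 0.4301 -0.3076  0.0825] psi -7.6 F [ 0.  -0.1  0.1] j [-0.76 -0.02  1.97  0.    1.19  0.94] w 0.0 g 0.0
(array([ 0.05, -0.3 ,  2.45]), array([ 0.001, -0.001, -0.   ]))
2323
44 273 181 365
2285 [ 0.43185619 -0.31877097  0.04201253] [ 0.4638031  -0.29425195  0.05246072]
```

View pics/w1.png

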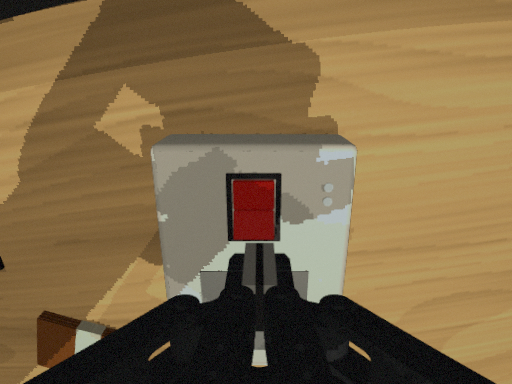

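The wrist view shows the rocker at (253,211) with its near half just ahead of the closed fingertips at (260,245), and they line up sideways. I'll press now.

Emit:
{"fn": "send_rows", "kwargs": {
  "steps": [
    {"translation":[0.3,0,0.7],"delta_rot":[0,0,0],"jaw":0},
    {"translation":[0.3,0,1.3],"delta_rot":[0,0,0],"jaw":0},
    {"translation":[0.3,0,1.6],"delta_rot":[0,0,0],"jaw":0},
    {"translation":[0.3,0,1.9],"delta_rot":[0,0,0],"jaw":0},
    {"translation":[0.3,0,2.1],"delta_rot":[0,0,0],"jaw":0},
    {"translation":[0.3,0,2.3],"delta_rot":[0,0,0],"jaw":0},
    {"translation":[0.3,0,2.4],"delta_rot":[0,0,0],"jaw":0},
    {"translation":[0.3,0,2.4],"delta_rot":[0,0,0],"jaw":0}
  ]
}}

```text
time: 2.55
tool_pos: [0.4329, -0.3074, 0.0587]
tool_rot: [-0.0, 0.998, -0.066, -0.0]
contact_force: [-5.3, 2.6, 10.1]
gripper_width: 0.0
grasp_force: 4.5
```

Run:
```python
from h import *
s=st(); print(rel([.431,-.3047,.056],-7.6,s))
```

```text
t 2.55 p [ 0.4329 -0.3074  0.0587] psi -7.6 F [-5.3  2.6 10.1] j [-0.76  0.03  1.97 -0.    1.14  0.95] w 0.0 g 4.5
(array([-0.22, -0.24,  0.27]), array([-0.   ,  0.001,  0.001]))
```

Emit:
{"fn": "send_rows", "kwargs": {
  "steps": [
    {"translation":[0,0,0.1],"delta_rot":[0,0,0],"jaw":0},
    {"translation":[0,0,0.2],"delta_rot":[0,0,0],"jaw":0},
    {"translation":[0,0,0.2],"delta_rot":[0,0,0],"jaw":0},
    {"translation":[0,0,-2],"delta_rot":[0,0,0],"jaw":4},
    {"translation":[0,0,-6],"delta_rot":[0,0,0],"jaw":4},
    {"translation":[0,0,-11],"delta_rot":[0,0,0],"jaw":4},
    {"translation":[0,0,-16],"delta_rot":[0,0,0],"jaw":4},
    {"translation":[0,0,-18],"delta_rot":[0,0,0],"jaw":4}
  ]
}}

```text
time: 3.35
tool_pos: [0.4349, -0.3089, 0.2441]
tool_rot: [0.003, 0.998, -0.066, 0.004]
contact_force: [0.6, -0.8, 0.1]
gripper_width: 0.463
grasp_force: 0.0
```

Run:
```python
from h import *
s=st(); print(rel([.688,.070,.24],0,s))
f=grab('wrist'); im=f['pixels'].astype(int); m=(im[...,2]>100)&(im[...,1]<60)&(im[...,0]<60)
v,u=np.nonzero(m); P=world(f,np.c_[u,v]); P=P[(P[:,2]<.07)&(P[:,2]>.03)]
d=P[:,:2]@np.array([np.cos(.133),-np.sin(.133)]); d-=d.min()
for a in range(0,34,4):
    k=(d*1000>=a)&(d*1000<a+4)
    if k.any(): print(a,P[k,2].mean().round(4))
```

```text
t 3.35 p [ 0.4349 -0.3089  0.2441] psi -7.6 F [ 0.6 -0.8  0.1] j [-0.76 -0.17  1.83  0.    1.47  0.95] w 0.46 g 0.0
(array([ 20.09, -40.9 ,   0.35]), array([ 0.006, -0.008, -0.132]))
0 0.0447
4 0.0452
8 0.0452
12 0.0452
16 0.0452
20 0.0469
24 0.0484
28 0.0503
32 0.0493
```

The near half of the rocker lies level at 0.045 and the far half is raised, so it is off. Next is pack_b, from behind.

Emit:
{"fn": "send_rows", "kwargs": {
  "steps": [
    {"translation":[20.1,-40.9,0],"delta_rot":[0,0,-0.132],"jaw":4},
    {"translation":[20.1,-40.9,0],"delta_rot":[0,0,-0.132],"jaw":4},
    {"translation":[20.1,-40.9,0],"delta_rot":[0,0,-0.132],"jaw":4},
    {"translation":[20.1,-40.9,0],"delta_rot":[0,0,-0.132],"jaw":4},
    {"translation":[20.1,-40.9,0],"delta_rot":[0,0,-0.132],"jaw":4},
    {"translation":[20.1,-40.9,0],"delta_rot":[0,0,-0.132],"jaw":4},
    {"translation":[20.1,-40.9,0],"delta_rot":[0,0,-0.132],"jaw":4},
    {"translation":[20.1,-40.9,0],"delta_rot":[0,0,-0.132],"jaw":4}
  ]
}}

```text
time: 4.2
tool_pos: [0.6558, 0.0275, 0.2362]
tool_rot: [-0.0, 1.0, 0.0, -0.0]
contact_force: [0.7, -1.7, -0.4]
gripper_width: 0.467
grasp_force: 0.0
```

Run:
```python
from h import *
s=st(); print(rel([.684,.070,.175],0,s))
```

```text
t 4.2 p [0.6558 0.0275 0.2362] psi 0.0 F [ 0.7 -1.7 -0.4] j [-0.07  0.13  1.54  0.    1.47  1.5 ] w 0.47 g 0.0
(array([ 2.82, -4.25,  6.12]), array([-0.   ,  0.001,  0.   ]))
```

Emit:
{"fn": "send_rows", "kwargs": {
  "steps": [
    {"translation":[2.8,-4.2,0],"delta_rot":[0,0,0],"jaw":4},
    {"translation":[2.8,-4.2,0],"delta_rot":[0,0,0],"jaw":4},
    {"translation":[2.8,-4.2,0],"delta_rot":[0,0,0],"jaw":4},
    {"translation":[2.8,-4.2,2],"delta_rot":[0,0,0],"jaw":4},
    {"translation":[2.8,-4.2,4],"delta_rot":[0,0,0],"jaw":4},
    {"translation":[2.8,-4.2,6],"delta_rot":[0,0,0],"jaw":4},
    {"translation":[2.8,-4.2,6],"delta_rot":[0,0,0],"jaw":4},
    {"translation":[2.8,-4.2,6],"delta_rot":[0,0,0],"jaw":4}
  ]
}}

```text
time: 5.0
tool_pos: [0.6825, 0.0662, 0.1773]
tool_rot: [0.0, 1.0, -0.001, -0.0]
contact_force: [-0.2, -0.8, 0.8]
gripper_width: 0.469
grasp_force: 0.0
```

Run:
```python
from h import *
s=st(); print(rel([.684,.070,.166],0,s))
f=grab('scene'); c=f['pixels'][140:300,150:400]; cv2.imwrite('pics/s1.png',cv2.resize(c,None,fx=3,fy=3,interpolation=cv2.INTER_CUBIC))
```

```text
t 5.0 p [0.6825 0.0662 0.1773] psi -0.1 F [-0.2 -0.8  0.8] j [-0.01  0.24  1.52 -0.    1.38  1.56] w 0.47 g 0.0
(array([ 0.15, -0.38,  1.13]), array([ 0.   ,  0.001, -0.002]))
```

View pics/s1.png

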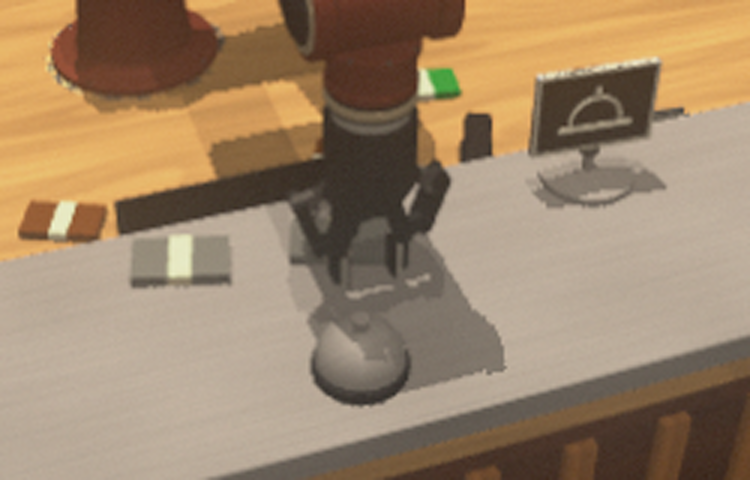

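The crop shows both fingers behind pack_b, at crop (340,265) and (395,260), clear of the bell at (360,360). I'll go down and start pushing.

Emit:
{"fn": "send_rows", "kwargs": {
  "steps": [
    {"translation":[0.2,-0.5,0.5],"delta_rot":[0,0,0],"jaw":4},
    {"translation":[0.2,-0.5,0.9],"delta_rot":[0,0,0],"jaw":4},
    {"translation":[0.2,-0.5,1.2],"delta_rot":[0,0,0],"jaw":4},
    {"translation":[0.2,-0.5,1.3],"delta_rot":[0,0,0],"jaw":4},
    {"translation":[0.2,-0.5,1.3],"delta_rot":[0,0,0],"jaw":4},
    {"translation":[0.0,-0.5,1.3],"delta_rot":[0,0,0],"jaw":4},
    {"translation":[-0.5,-0.5,1.3],"delta_rot":[0,0,0],"jaw":4},
    {"translation":[-1.0,-0.5,1.3],"delta_rot":[0,0,0],"jaw":4}
  ]
}}

```text
time: 5.85
tool_pos: [0.6728, 0.0723, 0.1648]
tool_rot: [-0.0, 1.0, -0.0, 0.0]
contact_force: [0.5, -0.4, 0.6]
gripper_width: 0.471
grasp_force: 0.0
```

Run:
```python
from h import *
s=st(); print(rel([.55,.070,.165],0,s))
```

```text
t 5.85 p [0.6728 0.0723 0.1648] psi -0.0 F [ 0.5 -0.4  0.6] j [-0.    0.23  1.56  0.    1.36  1.57] w 0.47 g 0.0
(array([-12.28,   0.23,  -0.03]), array([-0., -0., -0.]))
```

Emit:
{"fn": "send_rows", "kwargs": {
  "steps": [
    {"translation":[-0.8,0,0],"delta_rot":[0,0,0],"jaw":4},
    {"translation":[-1.6,0,0],"delta_rot":[0,0,0],"jaw":4},
    {"translation":[-2.4,0,0],"delta_rot":[0,0,0],"jaw":4},
    {"translation":[-3.2,0,0],"delta_rot":[0,0,0],"jaw":4},
    {"translation":[-4.0,0,0],"delta_rot":[0,0,0],"jaw":4},
    {"translation":[-4.8,0,0],"delta_rot":[0,0,0],"jaw":4},
    {"translation":[-5.6,0,0],"delta_rot":[0,0,0],"jaw":4},
    {"translation":[-6.4,0,0],"delta_rot":[0,0,0],"jaw":4}
  ]
}}

```text
time: 6.65
tool_pos: [0.6085, 0.0723, 0.1647]
tool_rot: [0.0, 1.0, -0.0, 0.0]
contact_force: [0.6, 0.4, 1.1]
gripper_width: 0.469
grasp_force: 0.4
```

```bash
cat >> h.py <<'E'
def ledge(f,x0=.53):
    im=f['pixels']; H,W=im.shape[:2]
    uu,vv=np.meshgrid(np.arange(W),np.arange(H)); P=world(f,np.c_[uu.ravel(),vv.ravel()]).reshape(H,W,3)
    m=(f['range_z']>0)&(P[...,0]>x0)&(P[...,0]<.72)&(abs(P[...,1])<.22)&(P[...,2]>.155)&(P[...,2]<.167)
    k,l,t,ce=cv2.connectedComponentsWithStats(m.astype(np.uint8))
    for i in range(1,k):
        if t[i,4]>60:
            r=cv2.minAreaRect((P[l==i][:,:2]*1000).astype(np.float32)); print(ce[i].round(),t[i,4],np.round(r[0]),np.round(r[1]),round(r[2],1))
    return P
E
python3 - <<'E'
from h import *
s=st(); print(rel([.55,.070,.165],0,s)); f=grab('scene'); ledge(f)
E
```

```text
t 6.65 p [0.6085 0.0723 0.1647] psi -0.0 F [0.6 0.4 1.1] j [-0.    0.09  1.72 -0.    1.34  1.57] w 0.47 g 0.4
(array([-5.85,  0.23, -0.03]), array([ 0., -0., -0.]))
[265. 210.] 136 [587.  78.] [79. 42.] 9.6
[244. 213.] 174 [586.  25.] [81. 41.] 6.7
[209. 225.] 476 [599. -77.] [82. 60.] 76.0
```

Emit:
{"fn": "send_rows", "kwargs": {
  "steps": [
    {"translation":[-0.8,0,0],"delta_rot":[0,0,0],"jaw":4},
    {"translation":[-1.6,0,0],"delta_rot":[0,0,0],"jaw":4},
    {"translation":[-2.4,0,0],"delta_rot":[0,0,0],"jaw":4},
    {"translation":[-3.2,0,0],"delta_rot":[0,0,0],"jaw":4},
    {"translation":[-4.0,0,0],"delta_rot":[0,0,0],"jaw":4},
    {"translation":[-4.8,0,0],"delta_rot":[0,0,0],"jaw":4},
    {"translation":[-5.4,0,0],"delta_rot":[0,0,0],"jaw":4},
    {"translation":[-5.4,0,0],"delta_rot":[0,0,0],"jaw":4}
  ]
}}

```text
time: 7.5
tool_pos: [0.5542, 0.0724, 0.1644]
tool_rot: [-0.0, 1.0, -0.0, -0.0]
contact_force: [-0.2, -0.6, -0.4]
gripper_width: 0.469
grasp_force: 0.0
```

Run:
```python
from h import *
s=st(); print(rel([.55,.070,.165],0,s)); f=grab('scene'); ledge(f)
f=grab('top'); c=np.hstack([cv2.resize(f['pixels'][100:260,160:420],(390,240)),cv2.resize(grab('wrist')['pixels'],(390,240))]); cv2.imwrite('pics/s2.png',c)
```

```text
t 7.5 p [0.5542 0.0724 0.1644] psi -0.0 F [-0.2 -0.6 -0.4] j [-0.   -0.04  1.84  0.    1.34  1.57] w 0.47 g 0.0
(array([-0.42,  0.24, -0.06]), array([-0.   ,  0.001, -0.   ]))
[210. 225.] 476 [599. -78.] [82. 59.] 74.5
```

View pics/s2.png

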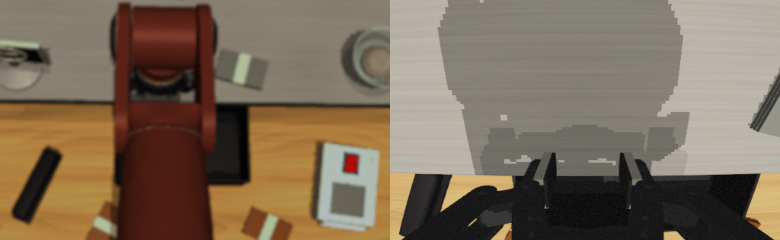

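Pack_b has gone from the ledge, and only pack_a is left at top-crop (243,68). The wrist view shows bare ledge around the fingers. Now I'll go to pack_a's right side.

Emit:
{"fn": "send_rows", "kwargs": {
  "steps": [
    {"translation":[1,0,-4],"delta_rot":[0,0,0],"jaw":4},
    {"translation":[2,1,-6],"delta_rot":[0,0,0],"jaw":4},
    {"translation":[4.4,6,-6],"delta_rot":[0,0,0],"jaw":4},
    {"translation":[4.4,11,-6],"delta_rot":[0,0,0],"jaw":4},
    {"translation":[4.4,16,-6],"delta_rot":[0,0,0],"jaw":4},
    {"translation":[4.4,21,-6],"delta_rot":[0,0,0],"jaw":4},
    {"translation":[4.4,24.4,-6],"delta_rot":[0,0,0],"jaw":4},
    {"translation":[4.4,24.4,-6],"delta_rot":[0,0,0],"jaw":4}
  ]
}}

```text
time: 8.45
tool_pos: [0.5989, -0.1764, 0.2244]
tool_rot: [0.001, 1.0, -0.003, -0.0]
contact_force: [-0.5, 0.9, -0.8]
gripper_width: 0.47
grasp_force: 0.0
```

Run:
```python
from h import *
s=st(); print(rel([.60,-.173,.165],0,s)); f=grab('top'); P=ledge(f)
im=f['pixels'].astype(int)
# bin content: bright band
for z in (0.02,):
    m=(P[...,0]>.41)&(P[...,0]<.535)&(P[...,1]>-.1)&(P[...,1]<.145)&(f['range_z']>0)
    q=P[m]; print('bin depth z pct',np.percentile(q[:,2],[2,10,30,50,70,90,98]).round(3))
    g=m&(im.sum(2)>150); print('bright',g.sum(), P[g].mean(0).round(3) if g.any() else '', P[g].min(0).round(3) if g.any() else '',P[g].max(0).round(3) if g.any() else '')
```

```text
t 8.45 p [ 0.5989 -0.1764  0.2244] psi -0.3 F [-0.5  0.9 -0.8] j [-0.4   0.06  1.64 -0.    1.44  1.17] w 0.47 g 0.0
(array([ 0.1 , -0.35,  5.94]), array([ 0.001,  0.   , -0.006]))
[320. 145.] 656 [599. -76.] [86. 56.] 74.9
bin depth z pct [0.001 0.002 0.005 0.013 0.536 0.565 0.578]
bright 1211 [ 0.486 -0.018  0.291] [ 0.41  -0.1    0.001] [0.535 0.145 0.584]
```

Emit:
{"fn": "send_rows", "kwargs": {
  "steps": [
    {"translation":[0.1,0,3],"delta_rot":[0,0,0],"jaw":4},
    {"translation":[0.1,0,5],"delta_rot":[0,0,0],"jaw":4},
    {"translation":[0.1,0,5.9],"delta_rot":[0,0,0],"jaw":4},
    {"translation":[0.1,0,5.9],"delta_rot":[0,0,0],"jaw":4},
    {"translation":[0.1,-0.8,5.9],"delta_rot":[0,0,0],"jaw":4},
    {"translation":[0.1,-1.6,5.9],"delta_rot":[0,0,0],"jaw":4},
    {"translation":[0.1,-2.4,5.9],"delta_rot":[0,0,0],"jaw":4},
    {"translation":[0.1,-3.2,5.9],"delta_rot":[0,0,0],"jaw":4}
  ]
}}

```text
time: 9.3
tool_pos: [0.6004, -0.1388, 0.1663]
tool_rot: [0.0, 1.0, 0.0, 0.001]
contact_force: [-0.0, 0.0, -0.2]
gripper_width: 0.47
grasp_force: 0.2
```

Emit:
{"fn": "send_rows", "kwargs": {
  "steps": [
    {"translation":[0,-0.6,0],"delta_rot":[0,0,0],"jaw":4},
    {"translation":[0,-1.2,0],"delta_rot":[0,0,0],"jaw":4},
    {"translation":[0,-1.8,0],"delta_rot":[0,0,0],"jaw":4},
    {"translation":[0,-2.4,0],"delta_rot":[0,0,0],"jaw":4},
    {"translation":[0,-3.0,0],"delta_rot":[0,0,0],"jaw":4},
    {"translation":[0,-3.6,0],"delta_rot":[0,0,0],"jaw":4},
    {"translation":[0,-3.6,0],"delta_rot":[0,0,0],"jaw":4},
    {"translation":[0,-2.8,0],"delta_rot":[0,0,0],"jaw":4}
  ]
}}

```text
time: 10.1
tool_pos: [0.6002, -0.1104, 0.1659]
tool_rot: [-0.001, 1.0, 0.001, 0.0]
contact_force: [-0.3, 1.5, 3.4]
gripper_width: 0.467
grasp_force: 1.5
```

Run:
```python
from h import *
s=st(); f=grab('scene'); ledge(f); f=grab('top'); ledge(f)
```

```text
t 10.1 p [ 0.6002 -0.1104  0.1659] psi 0.1 F [-0.3  1.5  3.4] j [-0.3   0.08  1.72  0.    1.34  1.26] w 0.47 g 1.5
[224. 221.] 448 [592. -41.] [94. 58.] 83.9
[303. 147.] 590 [592. -34.] [81. 55.] 82.6
```

Emit:
{"fn": "send_rows", "kwargs": {
  "steps": [
    {"translation":[0,0.6,-1],"delta_rot":[0,0,0],"jaw":4},
    {"translation":[0,0.6,-4],"delta_rot":[0,0,0],"jaw":4},
    {"translation":[5.5,-2,-5],"delta_rot":[0,0,0],"jaw":4},
    {"translation":[5.5,-7.0,-5],"delta_rot":[0,0,0],"jaw":4},
    {"translation":[5.5,-7.0,-5],"delta_rot":[0,0,0],"jaw":4},
    {"translation":[5.5,-7.0,-5],"delta_rot":[0,0,0],"jaw":4},
    {"translation":[5.5,-7.0,-3],"delta_rot":[0,0,0],"jaw":4},
    {"translation":[5.5,-7.0,-1],"delta_rot":[0,0,0],"jaw":4}
  ]
}}

```text
time: 11.0
tool_pos: [0.6551, -0.0435, 0.1759]
tool_rot: [0.001, 1.0, -0.001, 0.001]
contact_force: [0.4, 0.8, 0.1]
gripper_width: 0.474
grasp_force: 0.0
```

Run:
```python
from h import *
s=st(); print(rel([.65,-.035,.165],0,s)); f=grab('scene'); ledge(f)
```

```text
t 11.0 p [ 0.6551 -0.0435  0.1759] psi -0.1 F [0.4 0.8 0.1] j [-0.18  0.17  1.6  -0.    1.37  1.39] w 0.47 g 0.0
(array([-0.51, -0.85,  1.09]), array([ 0.001, -0.001, -0.001]))
[227. 222.] 151 [599. -31.] [34. 47.] 74.1
```

Emit:
{"fn": "send_rows", "kwargs": {
  "steps": [
    {"translation":[0,-0.6,0.6],"delta_rot":[0,0,0],"jaw":4},
    {"translation":[0,-0.6,1.1],"delta_rot":[0,0,0],"jaw":4},
    {"translation":[0,-0.6,1.1],"delta_rot":[0,0,0],"jaw":4},
    {"translation":[-0.8,-0.6,1.1],"delta_rot":[0,0,0],"jaw":4},
    {"translation":[-1.6,-0.6,1.1],"delta_rot":[0,0,0],"jaw":4},
    {"translation":[-2.4,-0.6,1.1],"delta_rot":[0,0,0],"jaw":4},
    {"translation":[-3.2,-0.6,1.1],"delta_rot":[0,0,0],"jaw":4},
    {"translation":[-4.0,-0.6,1.1],"delta_rot":[0,0,0],"jaw":4}
  ]
}}

```text
time: 11.85
tool_pos: [0.6145, -0.0357, 0.165]
tool_rot: [0.0, 1.0, -0.0, 0.0]
contact_force: [0.7, -0.3, 0.8]
gripper_width: 0.465
grasp_force: 0.2
```

Emit:
{"fn": "send_rows", "kwargs": {
  "steps": [
    {"translation":[-0.8,0,0],"delta_rot":[0,0,0],"jaw":4},
    {"translation":[-1.6,0,0],"delta_rot":[0,0,0],"jaw":4},
    {"translation":[-2.4,0,0],"delta_rot":[0,0,0],"jaw":4},
    {"translation":[-3.2,0,0],"delta_rot":[0,0,0],"jaw":4},
    {"translation":[-4.0,0,0],"delta_rot":[0,0,0],"jaw":4},
    {"translation":[-4.8,0,0],"delta_rot":[0,0,0],"jaw":4},
    {"translation":[-5.6,0,0],"delta_rot":[0,0,0],"jaw":4},
    {"translation":[-6.0,0,0],"delta_rot":[0,0,0],"jaw":4}
  ]
}}

```text
time: 12.65
tool_pos: [0.5541, -0.0357, 0.1644]
tool_rot: [-0.0, 1.0, -0.0, -0.0]
contact_force: [0.2, -0.1, 0.1]
gripper_width: 0.466
grasp_force: 0.0
```

Run:
```python
from h import *
s=st(); f=grab('scene'); ledge(f); print(rel([.60,.316,.33],86,s))
```

```text
t 12.65 p [ 0.5541 -0.0357  0.1644] psi -0.0 F [ 0.2 -0.1  0.1] j [-0.2  -0.05  1.85 -0.    1.34  1.37] w 0.47 g 0.0
(array([  4.57, -35.17, -16.56]), array([-1.000e-03,  0.000e+00, -1.501e+00]))
```

Emit:
{"fn": "send_rows", "kwargs": {
  "steps": [
    {"translation":[0,0,-5],"delta_rot":[0,0,-0.15],"jaw":4},
    {"translation":[0,0,-10],"delta_rot":[0,0,-0.3],"jaw":4},
    {"translation":[1,-1,-15],"delta_rot":[0,0,-0.45],"jaw":4},
    {"translation":[2,-5,-17.5],"delta_rot":[0,0,-0.6],"jaw":4},
    {"translation":[3,-10,-17.5],"delta_rot":[0,0,-0.75],"jaw":4},
    {"translation":[4,-14,-17.5],"delta_rot":[0,0,-0.9],"jaw":4},
    {"translation":[4.5,-18,-17.5],"delta_rot":[0,0,-1.05],"jaw":4},
    {"translation":[4.5,-22,-17.5],"delta_rot":[0,0,-1.2],"jaw":4}
  ]
}}

```text
time: 13.5
tool_pos: [0.6005, 0.186, 0.3394]
tool_rot: [0.0, 0.824, 0.567, 0.0]
contact_force: [0.1, -0.2, -0.9]
gripper_width: 0.469
grasp_force: 0.0
```

Run:
```python
from h import *
s=st(); print(rel([.60,.316,.33],86,s))
f=grab('top'); im=f['pixels']; H,W=im.shape[:2]
uu,vv=np.meshgrid(np.arange(W),np.arange(H)); P=world(f,np.c_[uu.ravel(),vv.ravel()]).reshape(H,W,3)
m=(f['range_z']>0)&(P[...,2]>.262)&(P[...,2]<.279)&(P[...,0]>.55)&(P[...,0]<.66)&(P[...,1]>.24)&(P[...,1]<.39)
r=cv2.minAreaRect((P[m][:,:2]*1000).astype(np.float32)); print(m.sum(),r)
cv2.imwrite('pics/b1.png',np.hstack([cv2.resize(im[150:240,220:350],(520,360)) ]))
```

```text
t 13.5 p [0.6005 0.186  0.3394] psi 69.1 F [ 0.1 -0.2 -0.9] j [ 0.18  0.02  1.49 -0.    1.63  0.55] w 0.47 g 0.0
(array([12.13, -4.68,  0.94]), array([ 0.   ,  0.   , -0.295]))
116 ((602.9595947265625, 345.5105285644531), (60.80020523071289, 9.050600051879883), 86.0229721069336)
```

View pics/b1.png

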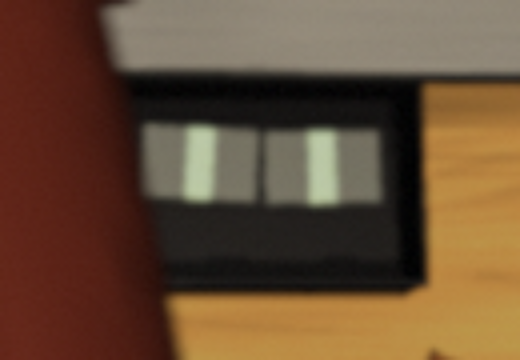

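Both packs lie flat side by side in the bin, with bands at crop (200,163) and (322,167). Next I'll move over the sign.

Emit:
{"fn": "send_rows", "kwargs": {
  "steps": [
    {"translation":[5,-2,0],"delta_rot":[0,0,-0.15],"jaw":4},
    {"translation":[9.5,-3.7,0],"delta_rot":[0,0,-0.295],"jaw":4},
    {"translation":[12.1,-4.7,0],"delta_rot":[0,0,-0.295],"jaw":4},
    {"translation":[12.1,-4.7,0],"delta_rot":[0,0,-0.295],"jaw":4},
    {"translation":[12.1,-4.7,0],"delta_rot":[0,0,-0.295],"jaw":4},
    {"translation":[12.1,-4.7,0],"delta_rot":[0,0,-0.295],"jaw":4},
    {"translation":[12.1,-4.7,1],"delta_rot":[0,0,-0.295],"jaw":4},
    {"translation":[12.1,-4.7,1],"delta_rot":[0,0,-0.295],"jaw":4}
  ]
}}

```text
time: 14.35
tool_pos: [0.5999, 0.3127, 0.3276]
tool_rot: [-0.0, 0.734, 0.679, -0.001]
contact_force: [-0.1, -0.5, -0.2]
gripper_width: 0.472
grasp_force: 0.0
```

Run:
```python
from h import *
s=st(); f=grab('wrist'); im=f['pixels']; H,W=im.shape[:2]; cv2.imwrite('pics/w2.png',im)
uu,vv=np.meshgrid(np.arange(W),np.arange(H)); P=world(f,np.c_[uu.ravel(),vv.ravel()]).reshape(H,W,3)
m=(f['range_z']>0)&(P[...,2]>.262)&(P[...,2]<.279)&(P[...,0]>.55)&(P[...,0]<.66)&(P[...,1]>.24)&(P[...,1]<.39)
r=cv2.minAreaRect((P[m][:,:2]*1000).astype(np.float32)); print(m.sum(),r)
print(rel([.601,.316,.262],86,s))
```

```text
t 14.35 p [0.5999 0.3127 0.3276] psi 85.5 F [-0.1 -0.5 -0.2] j [ 0.37  0.14  1.38 -0.    1.62  0.45] w 0.47 g 0.0
2636 ((599.8211059570312, 316.7250061035156), (120.54237365722656, 9.409331321716309), 85.9177017211914)
(array([0.35, 0.1 , 6.56]), array([-0.002,  0.001, -0.008]))
```

View pics/w2.png

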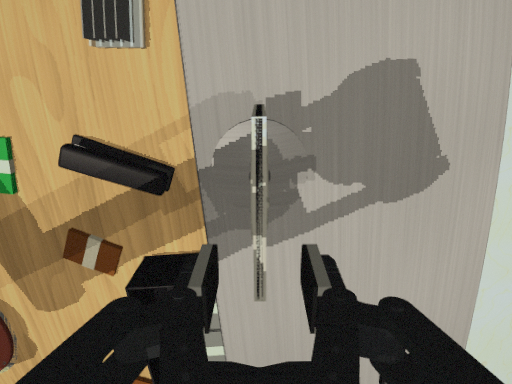

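The wrist view shows the panel's top edge at (260,200), centred between the open fingers at (205,290) and (318,290). I'll descend and grip.

Emit:
{"fn": "send_rows", "kwargs": {
  "steps": [
    {"translation":[0.4,0,2],"delta_rot":[0,0,-0.008],"jaw":4},
    {"translation":[0.4,0,4],"delta_rot":[0,0,-0.008],"jaw":4},
    {"translation":[0.4,0,6],"delta_rot":[0,0,-0.008],"jaw":4},
    {"translation":[0.4,0,6.7],"delta_rot":[0,0,-0.008],"jaw":3},
    {"translation":[0.4,0,6.7],"delta_rot":[0,0,-0.008],"jaw":1.5},
    {"translation":[0.4,0,6.7],"delta_rot":[0,0,-0.008],"jaw":0.3},
    {"translation":[0.4,0,6.7],"delta_rot":[0,0,-0.008],"jaw":0.3},
    {"translation":[0.4,0,6.7],"delta_rot":[0,0,-0.008],"jaw":0.3}
  ]
}}

```text
time: 15.2
tool_pos: [0.6002, 0.3179, 0.2632]
tool_rot: [-0.0, 0.731, 0.683, -0.0]
contact_force: [-2.9, -1.4, -1.5]
gripper_width: 0.057
grasp_force: 59.2
```

```bash
python3 -c "
from h import *
s=st()"
```

```text
t 15.2 p [0.6002 0.3179 0.2632] psi 86.1 F [-2.9 -1.4 -1.5] j [ 0.38  0.17  1.46 -0.    1.52  0.45] w 0.06 g 59.2
```

Emit:
{"fn": "send_rows", "kwargs": {
  "steps": [
    {"translation":[0,0,0],"delta_rot":[0,0,-0.1],"jaw":0.3},
    {"translation":[0,0,0],"delta_rot":[0,0,-0.24],"jaw":0.3},
    {"translation":[0,0,0],"delta_rot":[0,0,-0.38],"jaw":0.3},
    {"translation":[0,0,0],"delta_rot":[0,0,-0.52],"jaw":0.3},
    {"translation":[0,0,0],"delta_rot":[0,0,-0.66],"jaw":0.3},
    {"translation":[0,0,0],"delta_rot":[0,0,-0.8],"jaw":0.3},
    {"translation":[0,0,0],"delta_rot":[0,0,-0.94],"jaw":0.3},
    {"translation":[0,0,0],"delta_rot":[0,0,-1.07],"jaw":0.3}
  ]
}}

```text
time: 16.0
tool_pos: [0.5991, 0.3174, 0.2632]
tool_rot: [-0.002, 0.278, 0.961, -0.002]
contact_force: [-8.7, -4.2, -0.1]
gripper_width: 0.058
grasp_force: 59.6
```

```bash
python3 -c "
from h import *
s=st()"
```

```text
t 16.0 p [0.5991 0.3174 0.2632] psi 147.7 F [-8.7 -4.2 -0.1] j [ 0.38  0.17  1.46 -0.    1.52 -0.63] w 0.06 g 59.6
```

Emit:
{"fn": "send_rows", "kwargs": {
  "steps": [
    {"translation":[0,0,0],"delta_rot":[0,0,-0.14],"jaw":0.3},
    {"translation":[0,0,0],"delta_rot":[0,0,-0.28],"jaw":0.3},
    {"translation":[0,0,0],"delta_rot":[0,0,-0.42],"jaw":0.3},
    {"translation":[0,0,0],"delta_rot":[0,0,-0.56],"jaw":0.3},
    {"translation":[0,0,0],"delta_rot":[0,0,-0.7],"jaw":0.3},
    {"translation":[0,0,0],"delta_rot":[0,0,-0.84],"jaw":0.3},
    {"translation":[0,0,0],"delta_rot":[0,0,-0.98],"jaw":0.3},
    {"translation":[0,0,0],"delta_rot":[0,0,-1.1],"jaw":0.3}
  ]
}}

```text
time: 16.8
tool_pos: [0.599, 0.316, 0.2632]
tool_rot: [-0.003, -0.265, 0.964, -0.002]
contact_force: [-9.6, -9.0, 2.6]
gripper_width: 0.054
grasp_force: 59.7
```

```bash
python3 -c "
from h import *
s=st(); print(rel(s['tool_pos'],270,s))"
```

```text
t 16.8 p [0.599  0.316  0.2632] psi -149.3 F [-9.6 -9.   2.6] j [ 0.38  0.17  1.46 -0.    1.52 -1.73] w 0.05 g 59.7
(array([0., 0., 0.]), array([ 0.002, -0.007, -1.035]))
```

Emit:
{"fn": "send_rows", "kwargs": {
  "steps": [
    {"translation":[0,0,0],"delta_rot":[0,0,-0.15],"jaw":0.3},
    {"translation":[0,0,0],"delta_rot":[0,0,-0.3],"jaw":0.3},
    {"translation":[0,0,0],"delta_rot":[0,0,-0.45],"jaw":0.3},
    {"translation":[0,0,0],"delta_rot":[0,0,-0.6],"jaw":0.3},
    {"translation":[0,0,0],"delta_rot":[0,0,-0.75],"jaw":0.3},
    {"translation":[0,0,0],"delta_rot":[0,0,-0.9],"jaw":0.3},
    {"translation":[0,0,0],"delta_rot":[0,0,-1.035],"jaw":0.3},
    {"translation":[0,0,0],"delta_rot":[0,0,-1.035],"jaw":0.3}
  ]
}}

```text
time: 17.6
tool_pos: [0.6001, 0.3154, 0.2632]
tool_rot: [-0.003, -0.706, 0.708, -0.001]
contact_force: [-5.9, -10.2, 0.8]
gripper_width: 0.053
grasp_force: 59.6
```

Emit:
{"fn": "send_rows", "kwargs": {
  "steps": [
    {"translation":[0,0,0],"delta_rot":[0,0,0],"jaw":0.3},
    {"translation":[0,0,0],"delta_rot":[0,0,0],"jaw":1.5},
    {"translation":[0,0,0],"delta_rot":[0,0,0],"jaw":3},
    {"translation":[0,0,0],"delta_rot":[0,0,0],"jaw":4},
    {"translation":[0,0,0],"delta_rot":[0,0,0],"jaw":4},
    {"translation":[0,0,-3],"delta_rot":[0,0,0],"jaw":4},
    {"translation":[0,0,-7],"delta_rot":[0,0,0],"jaw":4},
    {"translation":[0,0,-11],"delta_rot":[0,0,0],"jaw":4}
  ]
}}

```text
time: 18.4
tool_pos: [0.6002, 0.3182, 0.3733]
tool_rot: [-0.0, -0.706, 0.709, 0.0]
contact_force: [0.4, 0.6, 0.5]
gripper_width: 0.468
grasp_force: 0.0
```

Run:
```python
from h import *
s=st(); f=grab('wrist'); im=f['pixels']; H,W=im.shape[:2]
uu,vv=np.meshgrid(np.arange(W),np.arange(H)); P=world(f,np.c_[uu.ravel(),vv.ravel()]).reshape(H,W,3)
m=(f['range_z']>0)&(P[...,2]>.262)&(P[...,2]<.279)&(P[...,0]>.53)&(P[...,0]<.67)&(P[...,1]>.24)&(P[...,1]<.39)
print(m.sum(),cv2.minAreaRect((P[m][:,:2]*1000).astype(np.float32)))
f=grab('scene'); a=cv2.resize(f['pixels'][130:300,90:410],(800,425),interpolation=cv2.INTER_CUBIC); cv2.imwrite('pics/s3.png',a)
```

```text
t 18.4 p [0.6002 0.3182 0.3733] psi -90.2 F [0.4 0.6 0.5] j [ 0.38  0.14  1.31  0.    1.69 -2.76] w 0.47 g 0.0
1738 ((600.6770629882812, 316.7489318847656), (120.02709197998047, 9.04017162322998), 89.95681762695312)
```

View pics/s3.png

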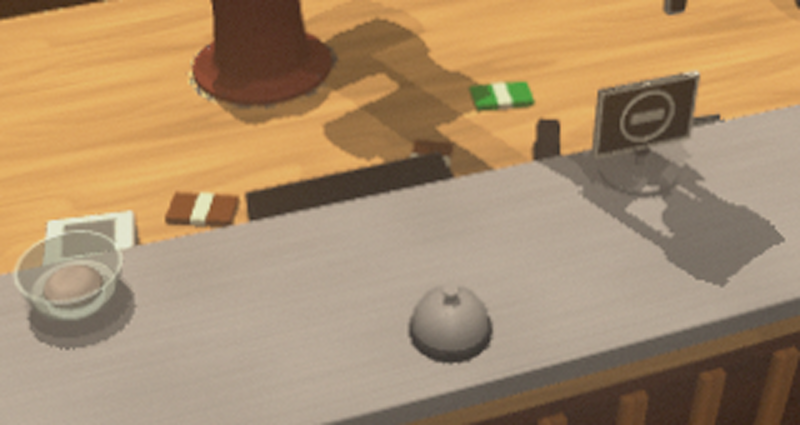

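The closed mark now faces the guests squarely at crop (648,118). The ledge is clear of packs, and the bell and bowl are in place. I'm handing in.

```bash
python3 -c "
from h import *
print(job_done())"
```

```text
the job is handed in; nothing more can be done
None
```

I handed the job in at about 18.5 s: the sign's closed face is square to the guests, both packs lie flat in the bin, the rocker is fully over to off, and the gripper is clear of everything; the hand-in call gave no verdict.

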